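# Seat the light shield of a laboratory photometer

## Robot

A 7-joint arm with a two-finger parallel gripper is mounted at the origin on the work surface. World frame = base frame: x ahead of the robot, y to its left, z up, the work surface at z = 0. Lengths are in m, angles in rad, forces in N, time in s.
With the tool pointing down it reaches from about 0.4 to 0.875 m from the base axis. Payload 4.4 kg.
Tool frame: the origin (TCP) lies on the centre line of the jaws, within the pads' length; the fingertips stand 8 mm ahead of it and the grasp point (between the pads) lies 11 mm behind it (ctrl.finger_overhang is the distance from the TCP to the fingertips, in m); z points along the fingers, y is the direction in which the jaws open and shut (so a half turn about z gives the same grasp; the last joint's range is limited). The gripper opens to 85 mm and grips with 20 to 120 N. Pads are 22 mm wide; open, the fingers measure 114 mm over their backs; the gripper's body (76 mm by 85 mm) begins 54 mm behind the grasp point. The pads swing forward as they close: fully open they stand 13 mm farther back than shut.
Start: joints at [-1.366, 0.628, 0.038, 1.517, -0.027, 0.996, -0.02], TCP at [0.174, 0.626, 0.239] pointing down, gripper open.
Joint ranges: [-3.06, 3.06], [-0.37, 2.12], [-1.25, 1.32], [0.18, 2.47], [-1.1, 4.24], [0.23, 1.98], [-2.94, 2.94]. Speed limits (rad/s): [2.57, 2.57, 3.14, 3.14, 3.14, 3.14, 3.14].

## Interface

Orientations are given as a unit quaternion [w, x, y, z].
In Python, from workcell import ctrl, eyes gives the robot as it stands. The module is installed in compiled form; this text tells all that it offers.
- The arm moves only by the tool servo_tool, never from a script. Its argument "commands" is text: rows parted by semicolons, each of 7 numbers parted by spaces: the opening, from -1 (shut) to 1 (fully open), then the shift along the world's x, y, z in cm, then the turn, a rotation vector about the world's x, y, z in degrees. In form: grip dx dy dz ax ay az; .... A call has 1 to 10 rows; each row is the pose to reach, as a shift and turn from the pose measured when the call began; what a row does not reach only later rows make up. A row lasts 1/12 s, in which the tool goes at most 41.7 mm and 7.16 degrees, less where a joint would pass 70% of its speed; a pose out of reach is approached as far as the arm can. A call with a gripper value outside its range is refused whole. The fingers move at their own pace and stop on an object; "newtons" is the grip in N (left out, the last holds). Time passes only in rows, so rows that repeat a pose let the fingers close. It gives the time, the measured TCP pose, the force and the opening at its end, in the units of the state.
- ctrl.observe(): the state, without advancing time (a new reading comes with each control period).
- eyes.get_image(name): name is "scene" or "side" or "wrist"; returns the picture (480x640x3 uint8, red, green, blue); there is no depth.
- eyes.calibration(name): a dict with "fovy" (degrees; the focal length in pixels is half the picture's height over the tangent of half this angle, whatever the lens; pixels are square), "cx", "cy" (the principal point, pixels), "R" (3x3) and "t" (3): a world point X has camera coordinates R X + t; the wrist camera has in their place "mount" (4x4, takes a point from camera to tool coordinates, whose origin is the TCP and whose axes are the flange's). Camera axes: x right, y down, z forward; pixel columns grow to the right and rows downward; lengths in m; the calibration is good to about 2 mm. A picture is of the moment at which its call begins: read the wrist's pose just before it. calibration takes no time and is no camera call.
- ctrl.job_done(): hands the job in, once; it reports no verdict.
The state is a dict: "clock": time; "joints": joint angles; "joint_vel": joint speeds; "tau": joint torques, N m; "tcp_pos": TCP position; "tcp_rot": TCP orientation; "ft_force": force on the tool from outside, world axes, zero at the start; "wrist_torque": the same for the moment, N m; "gripper_width": opening from 0.0 (shut) to 1.0 (fully open).
Only numpy, scipy, OpenCV 4.12 (cv2) and the standard library are available. Lean on these libraries where they do the work, as an engineer would, in place of code of your own. Each camera call takes 0.05 s, during which the arm holds its last target.

## Task

Take a reading on the bench photometer: turn the striped vial in its well until its white stripe faces the white index line of the reading head, without lifting it out. Then take the knurled black light shield from the steel tray, fit it over the vial onto the well tube, feel round until its hidden keyways drop over the pins, and push it fully home against the sprung orange seal ring. Finish while still holding it pushed home, and leave the other glassware and boxes where they stand.

Things in the scene. Friction and masses are not known exactly. Their poses are not given: they have to be found in the camera images.
- instrument: Bench photometer, fixed: a pale low box, 250 x 230 mm, 70 mm high, with a display and keys. On it stand a dark round turret (88 mm across, top 94 mm above the bench), from which the upright bare-metal well tube rises, and the dark reading head. Origin on the bench, under the well's axis.
- well (a point): Point on the well's axis at the top of the well tube, 120 mm above the bench. The tube is 37 mm across, its bore 28 mm; its top is 26 mm above the turret. z is up; x points, level, from the axis to the white index line on the reading head.
- index (a point): The white index line on the reading head, a dark block 30 x 50 mm, 52 to 82 mm from the well's axis, its top 104 mm above the bench. This point lies on its face towards the well, 52 mm from the axis, 20 mm below the well point.
- pin_level (a point): Point on the well's axis at the height of the tops of the three pins, 10.5 mm below the well point. The steel pins, 5 mm thick, stand out of the tube to 23.5 mm from the axis, 120 degrees apart. The tube is an exchangeable adapter that may sit at any angle, so the pins' angle is not given: these axes are the well's.
- vial_center (a point): Middle of the vial standing loose in the well: a cylinder 25 mm across, 80 mm tall, 45 g, its black cap the top 22 mm. It sticks out 31 mm above the tube, has 1.5 mm of play all round and turns freely. Origin on its axis, 40 mm above its underside; z up, x points to its white stripe. At the start the stripe is 0.6 to 1.9 rad from the index, anticlockwise from above.
- vial_stripe (a point): Point on the vial's white stripe, on its side 12.5 mm from its axis, 70 mm above its underside. The stripe runs up the side and on as a line from the rim to the centre of the cap's top.
- shield_center (a point): Middle of the loose light shield: a black round cap, closed above, open below, 84 mm tall, about 160 g. Its solid knurled head is the top 22 mm, 58 mm across; the skirt below is 56 mm across. Origin on its axis, 42 mm above its lower rim, z up. It stands upright on the tray. This point is 31.5 mm above the well point when the rim rests on the pins, 22 mm when it meets the seal ring, 17 mm fully home.
- shield_base (a point): Centre of the shield's lower rim. Its bore, 42 mm, has 2.5 mm of play all round the tube. Three hidden keyways, 10 mm wide, 120 degrees apart, are cut in the bore's rim, open below, unseen from outside. Off them the rim rests on the pins; a turn of at most 120 degrees either way brings them over the pins (free about 0.1 rad to each side) and the shield goes down.
- seal_ring (a joint): Travel of the sprung orange seal ring (42 to 60 mm across) round the foot of the well tube, which the shield's lower rim pushes down: 0 = up, 0.005 m = fully down. Its spring takes about 4 N to start and 10 N fully down, and pushes the shield up again if it is let go.
- tray: Shallow steel tray, 280 x 170 mm, floor 3 mm thick, rim 18 mm high, fixed; origin at the centre of its underside, x along its length. The shield stands near its middle, two spare vials near its ends.
- vial_amber: Bystander: spare vial without a stripe, amber, 25 mm across, 80 mm tall, upright on the tray; origin at the centre of its underside.
- vial_pink: Bystander: spare vial without a stripe, pink with white cap, 25 mm across, 80 mm tall, upright on the tray; origin at the centre of its underside.
- beaker: Bystander: glass beaker, 70 mm across, 90 mm tall; origin at the centre of its underside.
- amber_bottle: Bystander: amber bottle with red cap, 70 mm across, 150 mm tall; origin at the centre of its underside.
- jar: Bystander: white jar with blue lid, 64 mm across, 80 mm tall; origin at the centre of its underside.
- wash_bottle: Bystander: white wash bottle with red cap and bent spout, 64 mm across, 170 mm tall; origin at the centre of its underside.
- tip_box: Bystander: dark blue pipette-tip box with clear lid, 85 x 125 mm, 73 mm tall; origin at the centre of its underside.

How it is judged:
By the outcome, as a careful person would: the job done as asked, in the order asked, and still so for the second after the job is handed in, while the arm keeps its last pose, push and grip.
It also fails if it takes over 61 s, if anything falls off the work surface, if the arm or the gripper's body presses on something with over 40 N, if the wrist force passes 120 N, or if a joint passes its speed limit or range.

## Working session

There is one attempt and no reset: what is moved stays moved. The work goes in short steps, Python scripts to look and compute and a tool call to move; the robot and the scene stay as the last step left them, time stands still between calls to the robot, and variables do not carry over. Pictures are saved under pics/ and viewed, and the job is handed in when it is done.

Besides the shell and the picture viewer there is one more tool, called after "Call:" as name(argument=value, ...) on one line, values as JSON. servo_tool: Moves the arm, as the interface text tells. Its arguments: {"type":"object","properties":{"commands":{"type":"string"},"newtons":{"type":"number"}},"required":["commands"]}

```bash
mkdir -p pics; ls; cat > h.py <<'E'
import numpy as np, cv2
from workcell import ctrl, eyes
def K(c):
    f=240/np.tan(np.radians(c['fovy'])/2); return f,c['cx'],c['cy']
def save(name,fn):
    im=eyes.get_image(name); cv2.imwrite('pics/'+fn,im[:,:,::-1]); return im
def ray(c,u,v):
    f,cx,cy=K(c); d=np.array([(u-cx)/f,(v-cy)/f,1.]); R=np.array(c['R']);t=np.array(c['t'])
    return -R.T@t, R.T@d
def onz(c,u,v,z):
    o,d=ray(c,u,v); return o+d*(z-o[2])/d[2]
def proj(c,X):
    f,cx,cy=K(c); p=np.array(c['R'])@np.array(X)+np.array(c['t']); return f*p[0]/p[2]+cx,f*p[1]/p[2]+cy
E
python3 - <<'E'
from h import *
print(ctrl.observe())
for n in ('scene','side','wrist'):
    save(n,n+'0.png'); print(n,eyes.calibration(n))
E
```

```text
pics
{'clock': 0.0, 'joints': array([-1.36579857,  0.6293526 ,  0.03845413,  1.51839531, -0.02701205,
        0.99629639, -0.01998375]), 'joint_vel': array([-0.00095083,  0.00085629, -0.00043024, -0.00067609, -0.00092144,
       -0.00148396, -0.00129585]), 'tau': array([-1.61777907e-04, -5.63410842e+01,  1.22618929e+00, -1.93442005e+01,
        1.09494198e-02,  1.07235930e-02, -3.86117080e-06]), 'tcp_pos': array([0.17368409, 0.62571691, 0.23837637]), 'tcp_rot': array([-1.18828736e-04,  1.34985870e-01,  9.90847052e-01, -9.59330881e-04]), 'ft_force': array([0.59953582, 0.24597329, 0.25527404]), 'wrist_torque': array([ 0.01479255,  0.01253055, -0.00866684]), 'gripper_width': 0.9994725921971304}
scene {'fovy': 56.09327518981952, 'cx': 321.9236076455569, 'cy': 241.82913774913067, 'R': array([[ 0.57730819,  0.81637009,  0.01597292],
       [ 0.44977206, -0.30161452, -0.8406746 ],
       [-0.68148393,  0.4925125 , -0.54130499]]), 't': array([-0.27100668, -0.19850144,  1.5085595 ])}
side {'fovy': 49.971165313483155, 'cx': 325.838680912355, 'cy': 240.90658763662975, 'R': array([[ 0.91724925, -0.39806809, -0.01398567],
       [-0.21408654, -0.46309193, -0.86006559],
       [ 0.33588802,  0.79188866, -0.50999175]]), 't': array([-0.56529273,  0.19194698,  1.28606321])}
wrist {'fovy': 62.54891435503763, 'cx': 319.81897839277923, 'cy': 234.55470077757434, 'mount': array([[ 4.24673012e-04, -9.48865084e-01, -3.15681600e-01,
         8.18101473e-02],
       [ 9.99999546e-01,  6.72104686e-04, -6.74932750e-04,
        -5.54432558e-04],
       [ 8.52591203e-04, -3.15681170e-01,  9.48864939e-01,
        -1.34251680e-01],
       [ 0.00000000e+00,  0.00000000e+00,  0.00000000e+00,
         1.00000000e+00]])}
```

View pics/scene0.png

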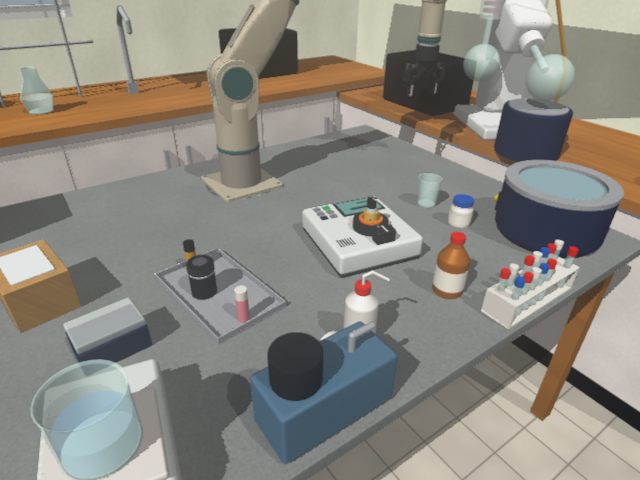

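View pics/side0.png

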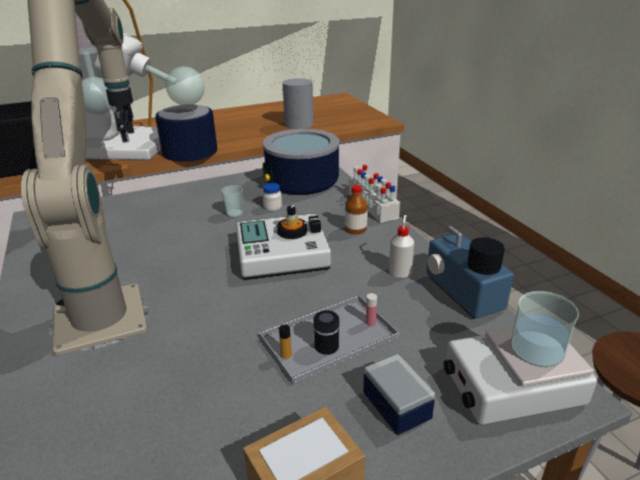

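View pics/wrist0.png

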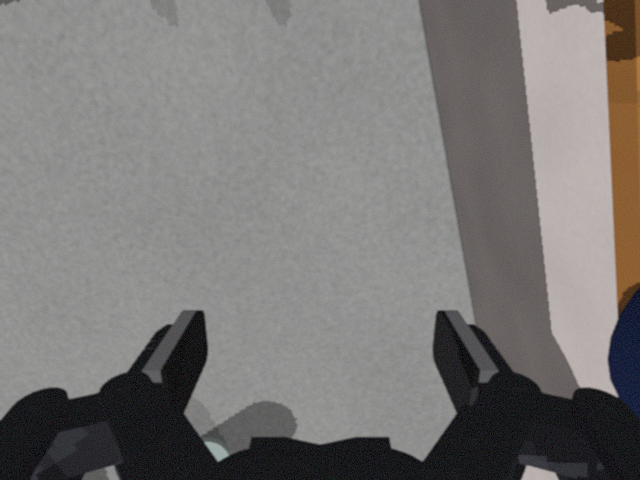

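The scene view shows the instrument near (365,232), well near (372,212) and shield near (202,275). In the side view the well is near (291,222) and the shield near (326,331). I'll enlarge crops next.

```bash
python3 - <<'E'
import cv2
a=cv2.imread('pics/scene0.png'); b=cv2.imread('pics/side0.png')
cv2.imwrite('pics/a1.png',cv2.resize(a[180:280,295:430],None,fx=5.9,fy=5.9,interpolation=cv2.INTER_CUBIC))
cv2.imwrite('pics/a2.png',cv2.resize(a[230:345,150:290],None,fx=5,fy=5,interpolation=cv2.INTER_CUBIC))
cv2.imwrite('pics/b1.png',cv2.resize(b[195:285,225:345],None,fx=6,fy=6,interpolation=cv2.INTER_CUBIC))
cv2.imwrite('pics/b2.png',cv2.resize(b[285:385,255:405],None,fx=5,fy=5,interpolation=cv2.INTER_CUBIC))
E
```

```text
(no output)
```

View pics/a1.png

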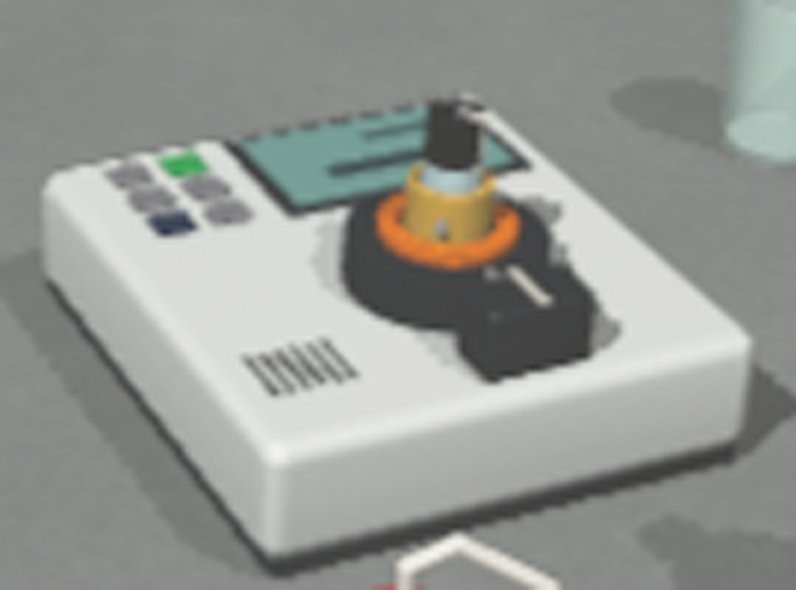

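View pics/a2.png

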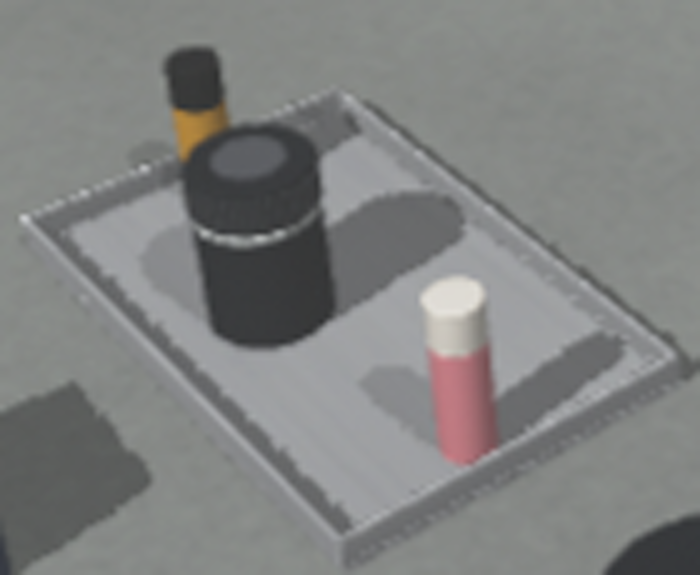

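View pics/b1.png

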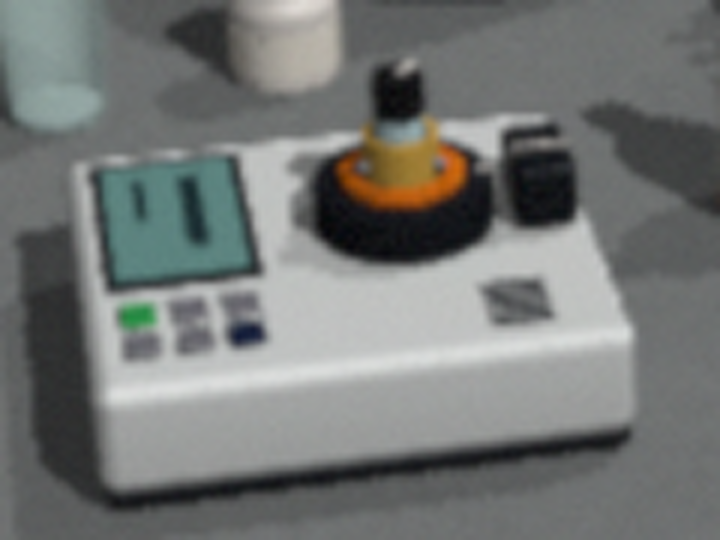

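View pics/b2.png

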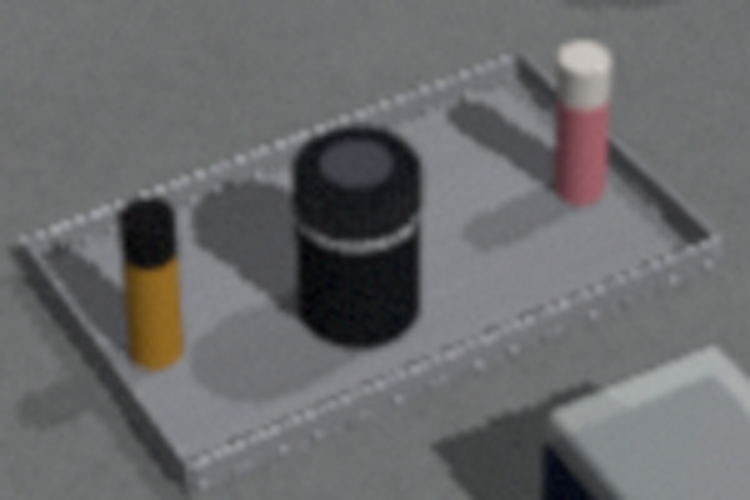

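```bash
python3 - <<'E'
from h import *
S=eyes.calibration('scene');D=eyes.calibration('side')
sa=lambda p:(295+p[0]/5.9-.4,180+p[1]/5.9-.4); sb=lambda p:(225+p[0]/6-.4,195+p[1]/6-.4)
ta=lambda p:(150+p[0]/5-.4,230+p[1]/5-.4); tb=lambda p:(255+p[0]/5-.4,285+p[1]/5-.4)
def tri(p,q):
    o1,d1=ray(S,*p);o2,d2=ray(D,*q)
    A=np.c_[d1,-d2]; s=np.linalg.lstsq(A,o2-o1,rcond=None)[0]
    a=o1+d1*s[0];b=o2+d2*s[1]; return (a+b)/2,np.linalg.norm(a-b)
print('vialtop',tri(sa((455,105)),sb((399,70))), onz(S,*sa((455,105)),.151),onz(D,*sb((399,70)),.151))
print('tubetop',onz(S,*sa((451,180)),.12),onz(D,*sb((401,128)),.12))
print('ring',onz(S,*sa((448,228)),.099),onz(D,*sb((402,181)),.099))
print('idx scene',onz(S,*sa((512,268)),.104),onz(S,*sa((548,303)),.104))
print('headtop side',onz(D,*sb((507,145)),.104),onz(D,*sb((570,145)),.104))
print('shieldtop',tri(ta((250,160)),tb((357,163))),onz(S,*ta((250,160)),.087),onz(D,*tb((357,163)),.087))
print('pink',onz(S,*ta((453,297)),.083),onz(D,*tb((584,53)),.083))
print('amber',onz(S,*ta((193,61)),.083),onz(D,*tb((148,212)),.083))
print('tray',[onz(S,*ta(p),.018).round(3) for p in((25,218),(340,93),(678,358),(345,543))])
print('pins',onz(S,*sa((443,228)),.107),onz(D,*sb((365,165)),.107),onz(D,*sb((438,165)),.107))
E
```

```text
vialtop (array([0.54929376, 0.08846158, 0.15379394]), np.float64(0.0011471821519249122)) [0.54445606 0.09315477 0.151     ] [0.55083978 0.09251226 0.151     ]
tubetop [0.55092989 0.08849794 0.12      ] [0.55026599 0.09251464 0.12      ]
ring [0.55391633 0.08635369 0.099     ] [0.54474555 0.07902076 0.099     ]
idx scene [0.60002175 0.08072155 0.104     ] [0.62869379 0.07437568 0.104     ]
headtop side [0.60069819 0.08292334 0.104     ] [0.62845527 0.0700073  0.104     ]
shieldtop (array([ 0.47498293, -0.32998967,  0.08582565]), np.float64(0.000711282876507905)) [ 0.47705848 -0.33086229  0.087     ] [ 0.4744444 -0.330804   0.087    ]
pink [ 0.60620558 -0.29905655  0.083     ] [ 0.60609344 -0.29597284  0.083     ]
amber [ 0.38177842 -0.31993327  0.083     ] [ 0.38038195 -0.319312    0.083     ]
tray [array([ 0.366, -0.405,  0.018]), array([ 0.35 , -0.24 ,  0.018]), array([ 0.622, -0.206,  0.018]), array([ 0.644, -0.37 ,  0.018])]
pins [0.56313636 0.07499102 0.107     ] [0.52946247 0.08759769 0.107     ] [0.56120417 0.07284294 0.107     ]
```

The two views agree to within a few mm. The well is about (0.550, 0.090), the index lies at about -12° azimuth, and the pins at about -54°, 67° and -173°. The shield is about (0.475, -0.331). I'll move above the well.

Call:
servo_tool(commands="1 37.6 -53.6 2.2 0 0 0;1 37.6 -53.6 2.2 0 0 0;1 37.6 -53.6 2.2 0 0 0;1 37.6 -53.6 2.2 0 0 0;1 37.6 -53.6 2.2 0 0 0;1 37.6 -53.6 2.2 0 0 0;1 37.6 -53.6 2.2 0 0 0;1 37.6 -53.6 2.2 0 0 0;1 37.6 -53.6 2.2 0 0 0;1 37.6 -53.6 2.2 0 0 0")

```text
clock: 0.98
tcp_pos: [0.4135, 0.2834, 0.2529]
tcp_rot: [-0.0, 0.135, 0.991, -0.001]
ft_force: [-0.0, -0.1, 0.3]
gripper_width: 0.999
```

Call:
servo_tool(commands="1 13.65 -19.3 0.7 0 0 0;1 13.65 -19.3 0.7 0 0 0;1 13.65 -19.3 0.7 0 0 0;1 13.65 -19.3 0.7 0 0 0;1 13.65 -19.3 0.7 0 0 0;1 13.65 -19.3 0.7 0 0 0;1 13.65 -19.3 0.7 0 0 0;1 13.65 -19.3 0.7 0 0 0")

```text
clock: 1.65
tcp_pos: [0.5506, 0.0881, 0.2595]
tcp_rot: [-0.0, 0.137, 0.991, -0.001]
ft_force: [-1.3, 1.2, -0.0]
gripper_width: 1.005
```

```bash
cat >> h.py <<'E'
from scipy.spatial.transform import Rotation as Ro
def wcal(s):
    c=dict(eyes.calibration('wrist')); q=s['tcp_rot']; R=Ro.from_quat([q[1],q[2],q[3],q[0]]).as_matrix()
    M=np.eye(4);M[:3,:3]=R;M[:3,3]=s['tcp_pos']; W=M@np.array(c['mount']); Wi=np.linalg.inv(W)
    c['R']=Wi[:3,:3];c['t']=Wi[:3,3]; return c
def wshot(fn):
    s=ctrl.observe(); im=save('wrist',fn); c=wcal(s); np.save('wc.npy',c,allow_pickle=True); return s,c,im
E
python3 - <<'E'
from h import *
s,c,im=wshot('w1.png'); print(s['tcp_pos'],s['tcp_rot'],s['joints'])
E
```

```text
[0.55060334 0.0880805  0.25953507] [-2.59501174e-04  1.37179746e-01  9.90545512e-01 -1.11275953e-03] [-0.27643294  0.47372714  0.09850887  1.75562712 -0.05414307  0.91612312
  1.13989626]
```

View pics/w1.png

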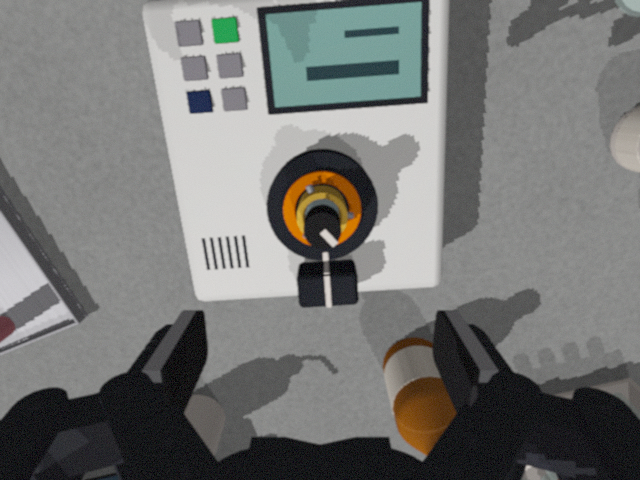

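```bash
python3 - <<'E'
import cv2
a=cv2.imread('pics/w1.png')
cv2.imwrite('pics/w1c.png',cv2.resize(a[140:315,240:420],None,fx=4,fy=3.4*4/3.4,interpolation=cv2.INTER_CUBIC)[:600*1+100])
E
```

```text
(no output)
```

View pics/w1c.png

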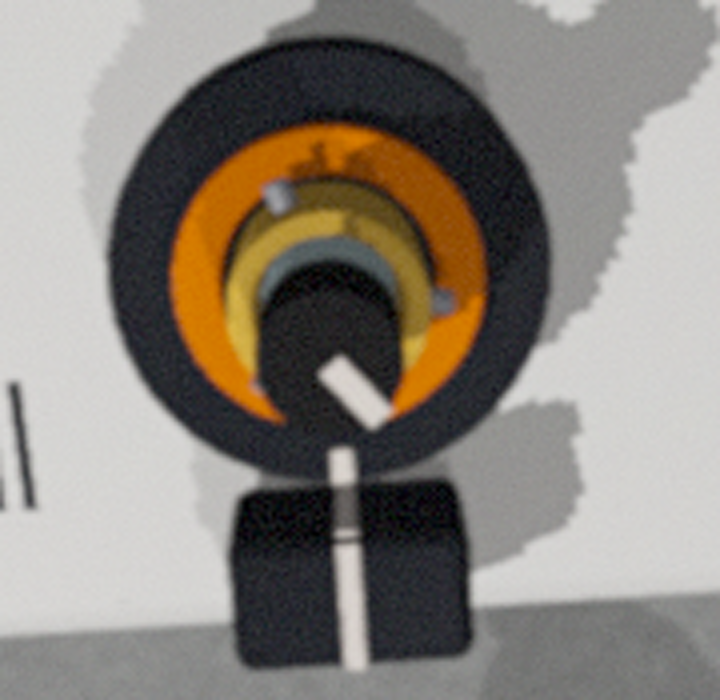

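```bash
python3 - <<'E'
from h import *
c=np.load('wc.npy',allow_pickle=True).item()
P=lambda x,y,z:onz(c,240+(x+.5)/4-.5,140+(y+.5)/4-.5,z)
def circ(pts,z,name):
    X=np.array([P(x,y,z)[:2] for x,y in pts]); A=np.c_[2*X,np.ones(len(X))]
    s=np.linalg.lstsq(A,(X**2).sum(1),rcond=None)[0]; print(name,s[:2],'r',np.sqrt(s[2]+s[0]**2+s[1]**2))
circ([(110,258),(550,258),(330,38),(175,100),(485,105),(150,390),(520,370)],.094,'turret')
circ([(170,275),(488,280),(330,122),(205,190),(440,170)],.099,'ring(z?)')
circ([(227,310),(432,310),(330,210),(255,240),(405,240)],.120,'tube')
circ([(258,345),(402,345),(330,265),(285,285),(380,285)],.151,'cap')
a=P(332,363,.151);b=P(382,422,.151);print('cap line',a,b,np.degrees(np.arctan2(*(b-a)[[1,0]])),np.linalg.norm(b-a))
a=P(347,538,.104);b=P(356,665,.104);print('index',a,b,np.degrees(np.arctan2(*(b-a)[[1,0]])))
for z in(.104,.1,.09,.08):print('idxface',z,P(347,538,z),P(342,450,z))
for p in((278,195),(443,300),(258,390)): print('pin',P(*p,.107))
print('bottle cap',onz(c,425,418,.150),onz(c,415,340,.0), onz(c,425,418,.12))
E
```

```text
turret [0.54558782 0.08990009] r 0.04342998865374026
ring(z?) [0.54746501 0.08958782] r 0.030436437390609243
tube [0.54696044 0.08964811] r 0.01846684166477889
cap [0.54277718 0.0909267 ] r 0.01161016700970603
cap line [0.54707524 0.08994327 0.151     ] [0.55902883 0.09508106 0.151     ] 23.258593294738546 0.013010961669723228
index [0.59782586 0.07904664 0.104     ] [0.62575496 0.07324913 0.104     ] -11.72688708211969
idxface 0.104 [0.59782586 0.07904664 0.104     ] [0.57942661 0.08311296 0.104     ]
idxface 0.1 [0.59956487 0.07861851 0.1       ] [0.58091166 0.08274096 0.1       ]
idxface 0.09 [0.60391239 0.0775482  0.09      ] [0.5846243  0.08181096 0.09      ]
idxface 0.08 [0.60825991 0.07647788 0.08      ] [0.58833694 0.08088096 0.08      ]
pin [0.52674355 0.08546944 0.107     ]
pin [0.55437332 0.10973904 0.107     ]
pin [0.56210917 0.07117902 0.107     ]
bottle cap [0.71440327 0.12482475 0.15      ] [0.75030261 0.14415264 0.        ] [0.74425149 0.12664097 0.12      ]
```

The cap line points to 23° and the index to -12°, so the turn needed is about 35° clockwise (0.61 rad, just inside the stated range). The well is at (0.547, 0.0898). I'll descend around the cap.

Call:
servo_tool(commands="1 -0.33 0.17 -4 0 0 0;1 -0.33 0.17 -8 0 0 0;1 -0.33 0.17 -12 0 0 0;1 -0.33 0.17 -12.65 0 0 0;1 -0.33 0.17 -12.65 0 0 0;0 -0.33 0.17 -12.65 0 0 0;-1 -0.33 0.17 -12.65 0 0 0;-1 -0.33 0.17 -12.65 0 0 0;-1 -0.33 0.17 -12.65 0 0 0;-1 -0.33 0.17 -12.65 0 0 0", newtons=25)

```text
clock: 2.53
tcp_pos: [0.5471, 0.0921, 0.1344]
tcp_rot: [0.0, 0.136, 0.991, -0.0]
ft_force: [-0.2, -0.1, 0.6]
gripper_width: 0.297
```

```bash
python3 - <<'E'
from h import *
s,c,im=wshot('w2.png'); print(s, ctrl.finger_overhang)
E
```

```text
{'clock': 2.5333, 'joints': array([-0.26655153,  0.63551385,  0.07450718,  1.88679558, -0.07489559,
        0.62127341,  1.15329976]), 'joint_vel': array([-0.00048575,  0.01062337, -0.00150736,  0.00576918,  0.00293531,
       -0.00315422, -0.00111637]), 'tau': array([-1.64376609e-01, -5.06665492e+01,  1.60108946e+00, -1.35084128e+01,
       -1.26517293e-02, -2.18401366e-02, -4.74538065e-04]), 'tcp_pos': array([0.54714027, 0.0921034 , 0.13439334]), 'tcp_rot': array([ 4.18910494e-04,  1.35509250e-01,  9.90775975e-01, -1.86489008e-04]), 'ft_force': array([-0.23542824, -0.11863934,  0.63135048]), 'wrist_torque': array([-0.04835849,  0.04982798,  0.00146684]), 'gripper_width': 0.29737591161470683} 0.008
```

View pics/w2.png

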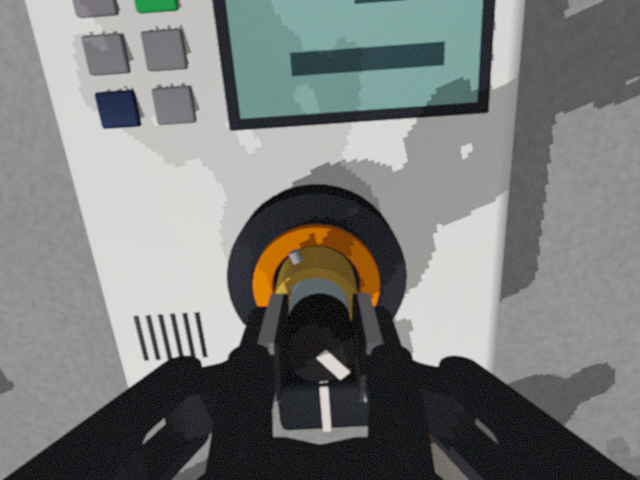

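Vial cap is gripped (25 mm). The cap line at (333,366) still points right of the index line at (325,408). Turning clockwise.

Call:
servo_tool(commands="-1 0 0 0 0 0 -6;-1 0 0 0 0 0 -12;-1 0 0 0 0 0 -18;-1 0 0 0 0 0 -24;-1 0 0 0 0 0 -30;-1 0 0 0 0 0 -35.2;-1 0 0 0 0 0 -35.2;-1 0 0 0 0 0 -35.2")

```text
clock: 3.25
tcp_pos: [0.5472, 0.0921, 0.1345]
tcp_rot: [0.0, 0.428, 0.904, -0.0]
ft_force: [0.4, 0.1, -0.5]
gripper_width: 0.285
```

```bash
python3 - <<'E'
from h import *
s,c,im=wshot('w3.png'); print(s['tcp_rot'],s['ft_force'],Ro.from_quat(np.r_[s['tcp_rot'][1:],s['tcp_rot'][0]]).as_matrix()[:,1])
cv2.imwrite('pics/w3c.png',cv2.resize(im[250:450,220:440,::-1],None,fx=3,fy=3,interpolation=cv2.INTER_CUBIC))
E
```

```text
[ 4.34353592e-04  4.27571371e-01  9.03981405e-01 -3.92151065e-04] [ 0.40254859  0.13347964 -0.54327484] [ 7.73033479e-01  6.34365137e-01 -3.37560220e-04]
```

View pics/w3c.png

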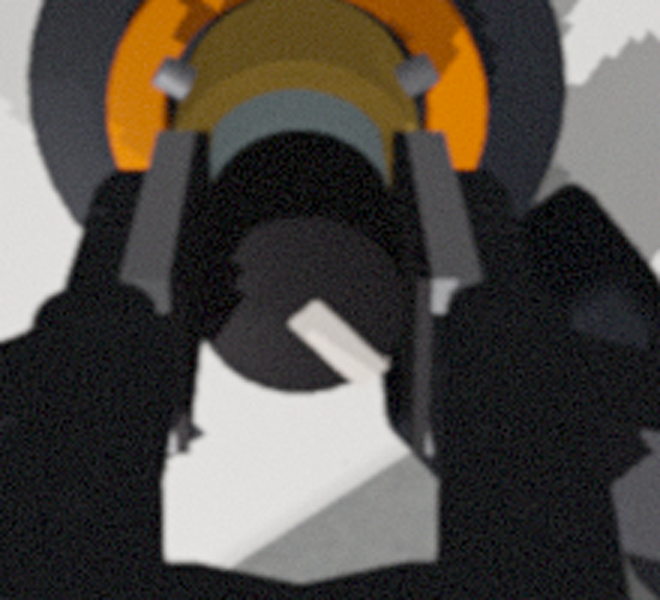

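Call:
servo_tool(commands="0 0 0 0 0 0 0;1 0 0 0 0 0 0;1 0 0 0 0 0 0;1 0 0 1 0 0 0;1 0 0 4 0 0 8;1 0 0 8 0 0 15;1 0 0 12 0 0 22;1 0 0 12 0 0 29;1 0 0 12 0 0 35;1 0 0 12 0 0 35")

```text
clock: 4.13
tcp_pos: [0.5476, 0.0919, 0.2563]
tcp_rot: [0.002, 0.135, 0.991, 0.0]
ft_force: [-0.1, -0.5, -0.2]
gripper_width: 1.0
```

```bash
python3 - <<'E'
from h import *
s,c,im=wshot('w4.png'); print(s['tcp_pos'],s['tcp_rot'],s['joints'])
cv2.imwrite('pics/w4c.png',cv2.resize(im[140:315,240:420,::-1],None,fx=4,fy=4,interpolation=cv2.INTER_CUBIC))
E
```

```text
[0.54763291 0.09193904 0.2562665 ] [1.64623826e-03 1.34634521e-01 9.90893881e-01 3.90130542e-04] [-0.30325548  0.47293414  0.12755374  1.77052063 -0.07367704  0.89938629
  1.15682136]
```

View pics/w4c.png

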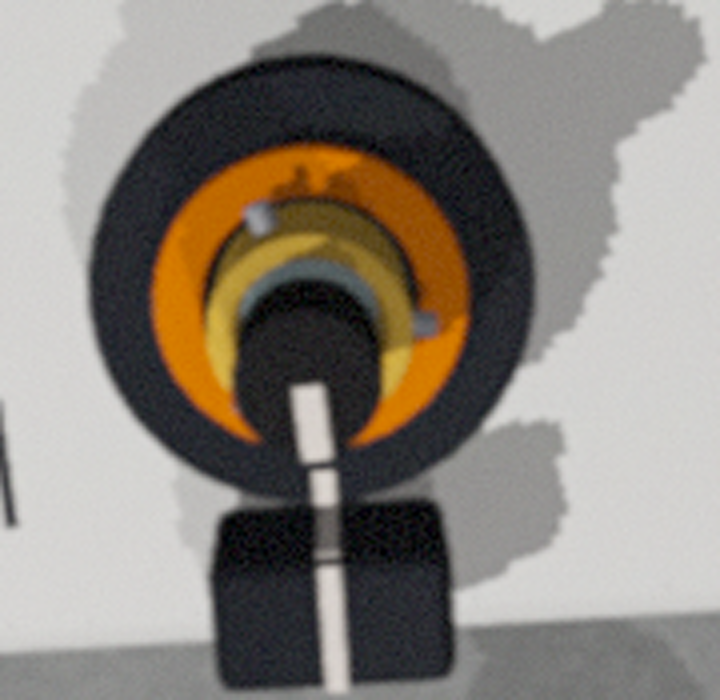

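```bash
python3 - <<'E'
from h import *
c=np.load('wc.npy',allow_pickle=True).item()
P=lambda x,y,z:onz(c,240+(x+.5)/4-.5,140+(y+.5)/4-.5,z)
def circ(pts,z,name):
    X=np.array([P(x,y,z)[:2] for x,y in pts]); A=np.c_[2*X,np.ones(len(X))]
    s=np.linalg.lstsq(A,(X**2).sum(1),rcond=None)[0]; print(name,s[:2],'r',np.sqrt(s[2]+s[0]**2+s[1]**2))
circ([(90,280),(534,280),(312,55),(160,115),(460,115),(130,400),(503,400)],.094,'turret')
circ([(205,330),(414,330),(310,232),(232,260),(388,262)],.120,'tube')
ang=lambda a,b:np.degrees(np.arctan2(*(b-a)[[1,0]]))
a=P(308,383,.151);b=P(319,463,.151);print('cap line',a,b,ang(a,b))
a=P(331,562,.104);b=P(341,690,.104);print('index',a,b,ang(a,b))
for p in((260,217),(425,325)): 
    q=P(*p,.107);print('pin',q,ang(np.array([.5475,.0908,0]),q))
E
```

```text
turret [0.54529105 0.09046599] r 0.04351820973968527
tube [0.54667637 0.08948507] r 0.018737453452080968
cap line [0.54573691 0.08972233 0.151     ] [0.55944006 0.08775366 0.151     ] -8.175459366640744
index [0.59837217 0.07941899 0.104     ] [0.62663655 0.07379088 0.104     ] -11.261655745797082
pin [0.52681151 0.08556498 0.107     ] -165.79993337024402
pin [0.55480266 0.10956241 0.107     ] 68.73314019467165
```

```bash
python3 - <<'E'
from h import *
c=np.load('wc.npy',allow_pickle=True).item()
im=cv2.imread('pics/w4.png'); g=im.min(2); 
lab=np.zeros_like(g); lab[140:315,240:420]=(g[140:315,240:420]>130)
n,L,st,ce=cv2.connectedComponentsWithStats(lab)
for i in range(1,n):
    if 20<st[i,4]<600:
        m=(L==i).astype(np.uint8)
        r=cv2.minAreaRect(np.argwhere(m)[:,::-1].astype(np.float32))
        ys,xs=np.nonzero(m)
        for z in(.151,.104):
            W=np.array([onz(c,x,y,z)[:2] for x,y in zip(xs,ys)]); mu=W.mean(0); u,s,v=np.linalg.svd(W-mu); d=v[0]*np.sign(v[0,0])
            print(ce[i],st[i],z,mu,np.degrees(np.arctan2(d[1],d[0])), 'perp offset of well', np.cross(d,np.array([.547,.0898])-mu))
E
```

```text
[317.55844156 245.40909091] [313 236  10  20 154] 0.151 [0.5524942  0.08846287] -8.139962710943713 perp offset of well 0.0005457264544716598
[317.55844156 245.40909091] [313 236  10  20 154] 0.104 [0.56905472 0.08360673] -8.139962710943722 perp offset of well 0.0030081079794582366
[320.56603774 261.58490566] [318 257   6  10  53] 0.151 [0.56385467 0.08733983] -15.964548855005765 perp offset of well -0.0022704654576447595
[320.56603774 261.58490566] [318 257   6  10  53] 0.104 [0.58264681 0.08226308] -15.964548855005809 perp offset of well -0.0025581581365666075
[332.44657534 303.4739726 ] [313 281  48  34 365] 0.151 [0.59566699 0.08696806] 43.62682744608221 perp offset of well 0.03562810264774969
[332.44657534 303.4739726 ] [313 281  48  34 365] 0.104 [0.62070829 0.08181829] 43.62682744608219 perp offset of well 0.05663322234712276<stdin>:13: DeprecationWarning: Arrays of 2-dimensional vectors are deprecated. Use arrays of 3-dimensional vectors instead. (deprecated in NumPy 2.0)
```

```bash
python3 - <<'E' 2>/dev/null
from h import *
for fn,p,q in(('w1',[0.55060334,0.0880805,0.25953507],[-2.59501174e-04,1.37179746e-01,9.90545512e-01,-1.11275953e-03]),('w4',[0.54763291,0.09193904,0.2562665],[1.64623826e-03,1.34634521e-01,9.90893881e-01,3.90130542e-04])):
    c=wcal(dict(tcp_pos=p,tcp_rot=q)); im=cv2.imread(f'pics/{fn}.png'); g=im.min(2).astype(int)
    hl=(g>140)
    # index on head top: rows 276-312
    pts=[]
    for y in range(282,310):
        xs=np.arange(300,360); row=g[y,300:360]; 
        blk=[x for x in xs if g[y,x]>120 and 312<x<340]
        if blk: pts.append((np.mean(blk),y))
    W=np.array([onz(c,x,y,.104)[:2] for x,y in pts]); mu=W.mean(0); v=np.linalg.svd(W-mu)[2][0]; v*=np.sign(v[0])
    print(fn,'index',mu,np.degrees(np.arctan2(v[1],v[0])),'from well',np.degrees(np.arctan2(mu[1]-.0898,mu[0]-.547)),len(pts))
    lab=np.zeros(g.shape,np.uint8); lab[215:256,300:345]=g[215:256,300:345]>130
    n,L,st,ce=cv2.connectedComponentsWithStats(lab)
    for i in range(1,n):
        if 60<st[i,4]<300:
            ys,xs=np.nonzero(L==i); W=np.array([onz(c,x,y,.151)[:2] for x,y in zip(xs,ys)]); mu=W.mean(0);v=np.linalg.svd(W-mu)[2][0]; v*=np.sign(v[0]); print('cap',ce[i],st[i],mu,np.degrees(np.arctan2(v[1],v[0])))
E
```

```text
w1 index [0.61645906 0.07498574] -12.452193646125616 from well -12.039679041638689 28
cap [328.68421053 237.68421053] [320 229  18  18 152] [0.55295206 0.09239038] 27.355623126359564
w4 index [0.61160072 0.07601958] -11.479481360181358 from well -12.04167066932716 28
cap [317.55844156 245.40909091] [313 236  10  20 154] [0.5524942  0.08846287] -8.139962714480816
```

The cap line is at -8.1° and the index at -12.0°. The vial followed the full turn, so my first angle reading was about 4° off. I'll re-grip and correct that.

Call:
servo_tool(commands="1 0 -0.15 -4 0 0 0;1 0 -0.15 -8 0 0 0;1 0 -0.15 -12 0 0 0;1 0 -0.15 -12.2 0 0 0;0 0 -0.15 -12.2 0 0 0;-1 0 -0.15 -12.2 0 0 0;-1 0 -0.15 -12.2 0 0 0;-1 0 -0.15 -12.2 0 0 0;-1 0 -0.15 -12.2 0 0 0")

```text
clock: 4.93
tcp_pos: [0.5484, 0.0906, 0.1354]
tcp_rot: [0.003, 0.137, 0.991, 0.001]
ft_force: [-0.2, -0.4, 0.9]
gripper_width: 0.304
```

Call:
servo_tool(commands="-1 0 0 0 0 0 -2;-1 0 0 0 0 0 -4;-1 0 0 0 0 0 -4;-1 0 0 0 0 0 -4;0 0 0 0 0 0 -4;1 0 0 0 0 0 -4;1 0 0 0 0 0 -4;1 0 0 4 0 0 -4;1 0 0 8 0 0 0;1 0 0 12 0 0 0")

```text
clock: 5.77
tcp_pos: [0.5478, 0.0903, 0.2563]
tcp_rot: [0.002, 0.136, 0.991, 0.0]
ft_force: [1.1, 0.7, -0.7]
gripper_width: 1.001
```

```bash
cat > cap.py <<'E'
from h import *
import sys
s,c,im=wshot(sys.argv[1]); print(s['tcp_pos'],s['tcp_rot'],s['clock'])
g=im.min(2)
lab=np.zeros(g.shape,np.uint8); lab[200:262,290:350]=g[200:262,290:350]>130
n,L,st,ce=cv2.connectedComponentsWithStats(lab)
for i in range(1,n):
    if 60<st[i,4]<300:
        ys,xs=np.nonzero(L==i); W=np.array([onz(c,x,y,.151)[:2] for x,y in zip(xs,ys)]); mu=W.mean(0);v=np.linalg.svd(W-mu)[2][0]; v*=np.sign(v[0]); print('cap',ce[i],st[i],mu,np.degrees(np.arctan2(v[1],v[0])))
cv2.imwrite('pics/c_'+sys.argv[1],cv2.resize(im[140:315,240:420,::-1],None,fx=3,fy=3,interpolation=cv2.INTER_CUBIC))
E
python3 cap.py w5.png
```

```text
[0.54780856 0.09025591 0.25627132] [1.65376482e-03 1.35916407e-01 9.90718908e-01 2.02555757e-04] 5.7667
cap [320.37086093 244.80794702] [316 235   9  20 151] [0.55274829 0.08858409] -13.506338955218972
```

View pics/c_w5.png

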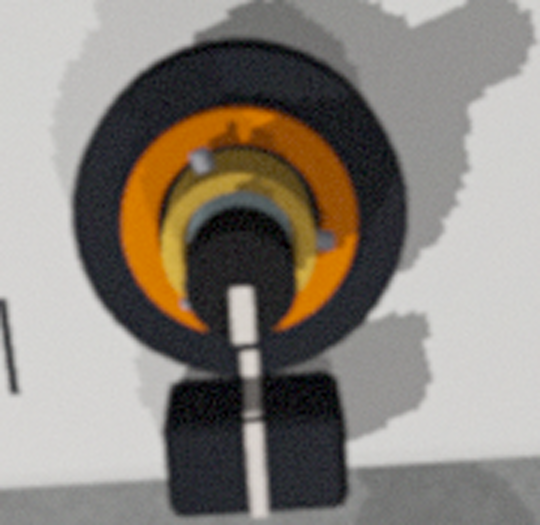

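Stripe and index are aligned: cap line -13.5° against index -12°. The line through cap and head looks straight in the picture. Next, the shield.

Call:
servo_tool(commands="1 -7.2 -42.1 -1 0 0 4;1 -7.2 -42.1 -1 0 0 8;1 -7.2 -42.1 -1 0 0 12;1 -7.2 -42.1 -1 0 0 15;1 -7.2 -42.1 -1 0 0 15;1 -7.2 -42.1 -1 0 0 15;1 -7.2 -42.1 -1 0 0 15;1 -7.2 -42.1 -1 0 0 15;1 -7.2 -42.1 -3 0 0 15;1 -7.2 -42.1 -5 0 0 15")

```text
clock: 6.65
tcp_pos: [0.484, -0.3183, 0.2268]
tcp_rot: [0.011, 0.007, 1.0, 0.002]
ft_force: [0.4, -0.1, -0.2]
gripper_width: 0.998
```

Call:
servo_tool(commands="1 0 0 0 0 0 0;1 0 0 0 0 0 0;1 0 0 0 0 0 0")

```text
clock: 6.9
tcp_pos: [0.484, -0.3177, 0.2266]
tcp_rot: [0.011, 0.008, 1.0, 0.003]
ft_force: [0.0, 0.7, -0.2]
gripper_width: 0.997
```

```bash
python3 - <<'E'
from h import *
s,c,im=wshot('w6.png'); print(s['tcp_pos'],s['tcp_rot'],s['joints'])
E
```

```text
[ 0.48402337 -0.31765343  0.22662865] [0.01081078 0.00759899 0.99990953 0.00251452] [ 0.4832583   0.53374683  0.08870475  1.75217231 -0.08132132  0.84324103
  2.16858748]
```

View pics/w6.png

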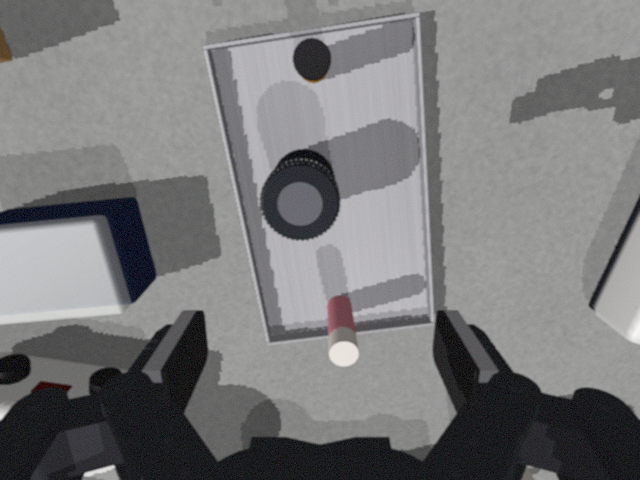

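```bash
python3 - <<'E'
from h import *
c=np.load('wc.npy',allow_pickle=True).item(); s=ctrl.observe()
P=lambda x,y:onz(c,x,y,.087)[:2]
pts=[(262,200),(338,200),(300,239),(272,226),(328,228)]
X=np.array([P(*p) for p in pts]);A=np.c_[2*X,np.ones(len(X))];q=np.linalg.lstsq(A,(X**2).sum(1),rcond=None)[0];print(q[:2],np.sqrt(q[2]+q[0]**2+q[1]**2))
im=cv2.imread('pics/w6.png');hsv=cv2.cvtColor(im,cv2.COLOR_BGR2GRAY)
# grey inset disc
m=np.zeros(hsv.shape,np.uint8);sub=(hsv[150:245,255:345]>60)&(hsv[150:245,255:345]<125);m[150:245,255:345]=sub
n,L,st,ce=cv2.connectedComponentsWithStats(m)
i=L[203,300];print(st[i],ce[i],P(*ce[i]))
R=Ro.from_quat(np.r_[s['tcp_rot'][1:],s['tcp_rot'][0]]).as_matrix();z=R[:,2];print('tool z',z,'corr rotvec deg',np.degrees(np.cross(z,[0,0,-1])),R[:,1])
E
```

```text
[ 0.47243069 -0.33122286] 0.027025774723675674
[ 276  181   48   46 1652] [299.51331719 203.43341404] [ 0.47251581 -0.33175578]
tool z [ 0.02233663  0.00498814 -0.99973806] corr rotvec deg [-0.28579913  1.27979436  0.        ] [0.01314067 0.9998997  0.00528254]
```

Shield top centre is at pixel (300,203), giving (0.4725, -0.3315). The stereo view gave (0.475, -0.330), so they agree. The tool is tilted 1.3°, and I'll correct that on the way down.

Call:
servo_tool(commands="1 -1.1 -1.38 -2 -0.3 1.3 0;1 -1.1 -1.38 -5 -0.3 1.3 0;1 -1.1 -1.38 -9 -0.3 1.3 0;1 -1.1 -1.38 -12 -0.3 1.3 0;1 -1.1 -1.38 -12 -0.3 1.3 0")

```text
clock: 7.37
tcp_pos: [0.4716, -0.3257, 0.1023]
tcp_rot: [-0.004, 0.005, 1.0, 0.003]
ft_force: [-1.1, 1.4, -0.1]
gripper_width: 1.003
```

```bash
python3 - <<'E'
from h import *
s,c,im=wshot('w7.png'); print(s['tcp_pos'],s['tcp_rot'],s['ft_force'])
E
```

```text
[ 0.47158955 -0.32571948  0.10230181] [-0.00409215  0.0047245   0.99997541  0.00318155] [-1.07907702  1.41260145 -0.11355208]
```

View pics/w7.png

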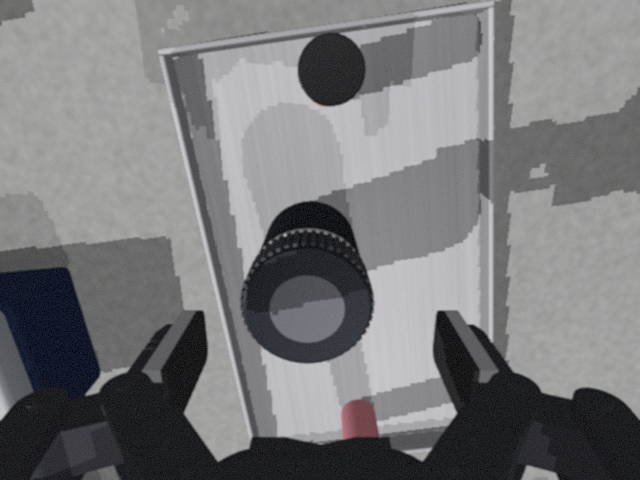

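```bash
python3 - <<'E'
from h import *
c=np.load('wc.npy',allow_pickle=True).item(); s=ctrl.observe()
P=lambda x,y:onz(c,x,y,.087)[:2]
pts=[(242,298),(373,298),(308,362),(262,342),(354,342)]
X=np.array([P(*p) for p in pts]);A=np.c_[2*X,np.ones(len(X))];q=np.linalg.lstsq(A,(X**2).sum(1),rcond=None)[0];print(q[:2],np.sqrt(q[2]+q[0]**2+q[1]**2),P(307.5,309),s['tcp_pos'])
E
```

```text
[ 0.4706741  -0.33120875] 0.027612693058216686 [ 0.47256291 -0.33131884] [ 0.47300471 -0.32721382  0.10514884]
```

Call:
servo_tool(commands="1 0 -0.42 -2 0 -0.3 0;1 0 -0.42 -4.3 0 -0.3 0;1 0 -0.42 -4.3 0 -0.3 0;1 0 -0.42 -4.3 0 -0.3 0")

```text
clock: 7.75
tcp_pos: [0.4741, -0.3309, 0.0637]
tcp_rot: [0.001, 0.004, 1.0, 0.002]
ft_force: [0.3, -0.0, -0.0]
gripper_width: 0.998
```

Call:
servo_tool(commands="0.5 0 0 0 0 0 0;0 0 0 0 0 0 0;-1 0 0 0 0 0 0;-1 0 0 0 0 0 0;-1 0 0 0 0 0 0;-1 0 0 0 0 0 0", newtons=60)

```text
clock: 8.25
tcp_pos: [0.4758, -0.3313, 0.0663]
tcp_rot: [0.003, 0.004, 1.0, 0.001]
ft_force: [-0.6, 2.4, 8.2]
gripper_width: 0.66
```

```bash
python3 - <<'E'
from h import *
s,c,im=wshot('w8.png'); print(s['tcp_pos'],s['tcp_rot'],s['ft_force'],s['gripper_width'])
E
```

```text
[ 0.47578234 -0.33130514  0.06633369] [0.00264483 0.00405688 0.99998775 0.00102314] [-0.62136515  2.4419697   8.15340756] 0.6601692527431079
```

View pics/w8.png

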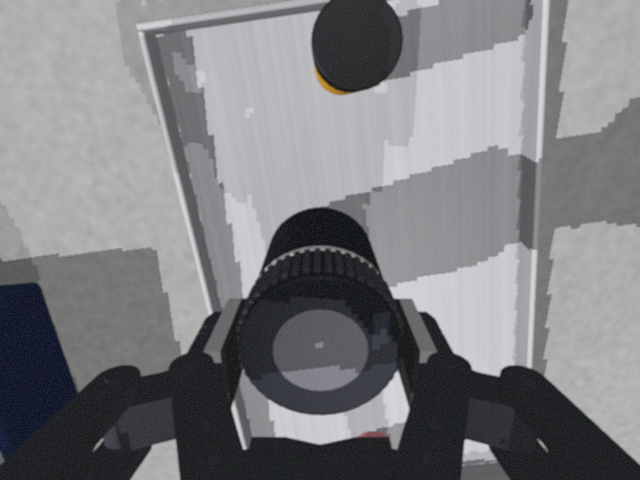

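```bash
python3 - <<'E'
from h import *
c=np.load('wc.npy',allow_pickle=True).item()
P=lambda x,y:onz(c,x,y,.087)[:2]
pts=[(238,348),(402,348),(320,414),(262,395),(378,395)]
X=np.array([P(*p) for p in pts]);A=np.c_[2*X,np.ones(len(X))];q=np.linalg.lstsq(A,(X**2).sum(1),rcond=None)[0];print(q[:2],np.sqrt(q[2]+q[0]**2+q[1]**2),P(320,350))
# instrument-plane: obstacles check
E
```

```text
[ 0.47188351 -0.33165394] 0.027528945527286318 [ 0.47230932 -0.33167119]
```

Call:
servo_tool(commands="-1 0 0 2 0 0 0;-1 0 0 5 0 0 0;-1 0 0 9 0 0 0;-1 0 0 13 0 0 0;-1 0 0 16 0 0 0;-1 0 0 16 0 0 0;-1 0 0 16 0 0 0")

```text
clock: 8.88
tcp_pos: [0.4768, -0.3319, 0.2291]
tcp_rot: [0.005, 0.004, 1.0, -0.0]
ft_force: [-0.8, 0.7, -2.3]
gripper_width: 0.661
```

```bash
python3 - <<'E'
from h import *
s,c,im=wshot('w9.png'); print(s['tcp_pos'],s['tcp_rot'],s['ft_force'],s['gripper_width'],s['joints'])
R=Ro.from_quat(np.r_[s['tcp_rot'][1:],s['tcp_rot'][0]]).as_matrix();z=R[:,2];print('corr',np.degrees(np.cross(z,[0,0,-1])))
save('side','s9.png')
E
```

```text
[ 0.47678155 -0.33193004  0.22912986] [ 4.95063841e-03  4.00529693e-03  9.99979653e-01 -3.77897668e-04] [-0.79079418  0.6960904  -2.27796631] 0.6607366735545239 [ 0.50089551  0.53689833  0.09463737  1.73763905 -0.0700372   0.86152082
  2.19028143]
corr [0.04557521 0.56711639 0.        ]
```

View pics/w9.png

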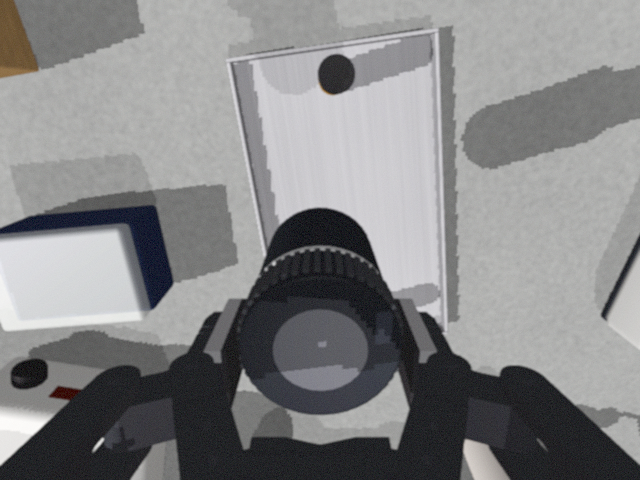

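View pics/s9.png

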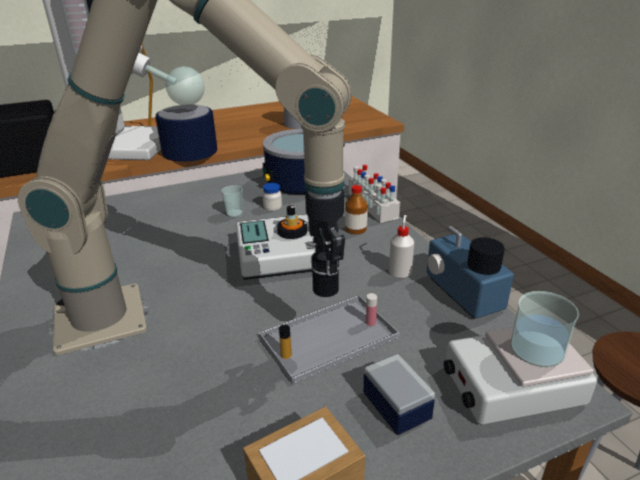

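The shield is held upright, centred at (320,350) as before the lift, and both spare vials are still standing in the tray. Carrying it over the well.

Call:
servo_tool(commands="-1 0.7 4 1 0 0.3 0;-1 1.4 8 1.6 0 0.3 0;-1 2.1 12 1.6 0 0.3 0;-1 2.8 16 1.6 0 0.3 0;-1 3.5 20 1.6 0 0.3 0;-1 4.2 24 1.6 0 0.3 0;-1 4.9 28 1.6 0 0.3 0;-1 5.6 32 1.6 0 0.3 0;-1 6.3 36 1.6 0 0.3 0;-1 7 40 1.6 0 0.3 0")

```text
clock: 9.82
tcp_pos: [0.5437, 0.0712, 0.2399]
tcp_rot: [-0.003, 0.004, 1.0, 0.001]
ft_force: [0.9, 0.4, -2.5]
gripper_width: 0.663
```

```bash
cat > st.py <<'E'
from h import *
s=ctrl.observe()
R=Ro.from_quat(np.r_[s['tcp_rot'][1:],s['tcp_rot'][0]]).as_matrix();z=R[:,2]
print(round(s['clock'],2),'pos',s['tcp_pos'].round(4),'corr',np.degrees(np.cross(z,[0,0,-1])).round(2),'jaw',np.degrees(np.arctan2(R[1,1],R[0,1])).round(1),'F',s['ft_force'].round(1),'M',s['wrist_torque'].round(2),'w',round(s['gripper_width'],3),'j7',s['joints'][6].round(2))
E
python3 st.py
```

```text
9.82 pos [0.5437 0.0712 0.2399] corr [-0.13 -0.3  -0.  ] jaw 89.5 F [ 0.9  0.4 -2.5] M [-0.07 -0.08  0.05] w 0.663 j7 1.43
```

Call:
servo_tool(commands="-1 0.69 1.89 0.3 0 -0.6 0;-1 0.69 1.89 0.3 0 -0.6 0;-1 0.69 1.89 0.3 0 -0.6 0;-1 0.69 1.89 0.3 0 -0.6 0;-1 0.69 1.89 0.3 0 -0.6 0;-1 0.69 1.89 0.3 0 -0.6 0")

```text
clock: 10.32
tcp_pos: [0.5502, 0.0882, 0.2424]
tcp_rot: [0.002, 0.005, 1.0, 0.001]
ft_force: [0.2, -0.1, -1.6]
gripper_width: 0.66
```

```bash
python3 st.py; python3 - <<'E'
from h import *
for n in('scene','side'):
    im=save(n,n+'10.png')
a=cv2.imread('pics/scene10.png')[140:260,310:440];b=cv2.imread('pics/side10.png')[150:270,225:355]
cv2.imwrite('pics/ab10.png',cv2.resize(np.hstack([a,b]),None,fx=3,fy=3,interpolation=cv2.INTER_CUBIC))
E
```

```text
10.32 pos [0.5502 0.0882 0.2424] corr [-0.07  0.23  0.  ] jaw 89.4 F [ 0.2 -0.1 -1.6] M [-0.03  0.03 -0.05] w 0.66 j7 1.4
```

View pics/ab10.png

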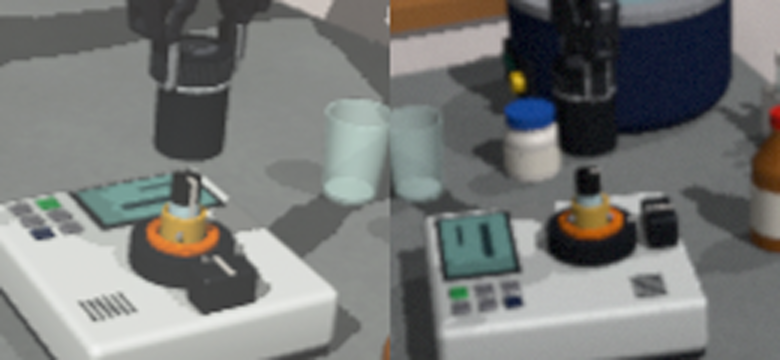

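```bash
python3 - <<'E'
from h import *
S=eyes.calibration('scene');D=eyes.calibration('side')
def tri(p,q):
    o1,d1=ray(S,*p);o2,d2=ray(D,*q)
    s=np.linalg.lstsq(np.c_[d1,-d2],o2-o1,rcond=None)[0]; a=o1+d1*s[0];b=o2+d2*s[1]; return (a+b)/2,np.linalg.norm(a-b)
def edges(im,rows,x0,x1,f):
    g=cv2.resize(cv2.cvtColor(im,cv2.COLOR_BGR2GRAY),None,fx=1,fy=1).astype(float); o=[]
    for r in rows:
        d=f(im[r].astype(float)); xs=np.where(d[x0:x1])[0]+x0; o.append((r,xs.min(),xs.max()) if len(xs) else None)
    return o
a=cv2.imread('pics/scene10.png');b=cv2.imread('pics/side10.png')
dark=lambda p:p.max(1)<62
print(edges(a,range(174,194,2),345,400,dark)); print(edges(b,range(184,204,2),395-225+225-130,440-0,dark))
yel=lambda p:(p[:,2]-p[:,0]>50)
print(edges(a,range(205,222,2),345,400,yel)); print(edges(b,range(208,228,2),270,310,yel))
E
```

```text
[(174, np.int64(363), np.int64(384)), (176, np.int64(363), np.int64(384)), (178, np.int64(363), np.int64(384)), (180, np.int64(363), np.int64(384)), (182, np.int64(362), np.int64(383)), (184, np.int64(362), np.int64(383)), (186, np.int64(362), np.int64(383)), (188, np.int64(362), np.int64(383)), (190, np.int64(364), np.int64(382)), (192, np.int64(370), np.int64(379))]
[(184, np.int64(280), np.int64(333)), (186, np.int64(280), np.int64(331)), (188, np.int64(280), np.int64(328)), (190, np.int64(280), np.int64(324)), (192, np.int64(281), np.int64(319)), (194, np.int64(281), np.int64(348)), (196, np.int64(281), np.int64(350)), (198, np.int64(282), np.int64(349)), (200, np.int64(283), np.int64(298)), None]
[None, None, (209, np.int64(365), np.int64(377)), (211, np.int64(364), np.int64(378)), (213, np.int64(361), np.int64(377)), (215, np.int64(359), np.int64(381)), (217, np.int64(359), np.int64(382)), (219, np.int64(359), np.int64(382)), (221, np.int64(360), np.int64(381))]
[None, None, None, None, (216, np.int64(296), np.int64(297)), (218, np.int64(286), np.int64(297)), (220, np.int64(284), np.int64(301)), (222, np.int64(281), np.int64(302)), (224, np.int64(281), np.int64(302)), (226, np.int64(282), np.int64(301))]
```

```bash
python3 - <<'E'
from h import *
for n in('scene','side'):
    c=eyes.calibration(n)
    for z in(.099,.12,.179): print(n,z,np.round(proj(c,[.549,.0900,z]),1), 'd/dx',np.round(np.subtract(proj(c,[.559,.09,z]),proj(c,[.549,.09,z])),1),'d/dy',np.round(np.subtract(proj(c,[.549,.1,z]),proj(c,[.549,.09,z])),1))
b=cv2.imread('pics/side10.png')
for r in(182,186,190): print(b[r,274:316].max(1))
E
```

```text
scene 0.099 [370.4 217. ] d/dx [2.6 1.7] d/dy [ 3.  -1.1]
scene 0.12 [371.  209.6] d/dx [2.7 1.6] d/dy [ 3.1 -1.1]
scene 0.179 [372.8 188. ] d/dx [2.7 1.5] d/dy [ 3.2 -1. ]
side 0.099 [291.7 222.8] d/dx [ 3.2 -0.7] d/dy [-1.2 -1.5]
side 0.12 [291.3 216.4] d/dx [ 3.3 -0.7] d/dy [-1.2 -1.5]
side 0.179 [290.3 197.9] d/dx [ 3.3 -0.7] d/dy [-1.2 -1.4]
[59 60 48 38 31 26 25 38 51 55 66 71 88 94 79 68 86 79 65 54 61 71 73 80
 58 32 35 43 41 45 43 43 44 46 44 46 46 46 45 46 47 46]
[146 147 145 148 142 103  50  16  12  11  18  19  23  20  21  19  23  24
  23  22  21  26  22  25  21  25  37  39  45  44  41  47  44  45  46  43
  41  46  48  43  43  44]
[123 126 125 125 122  97  54  17  13  10  23  18  19  17  22  15  22  24
  20  18  26  28  23  24  25  25  31  36  40  43  39  40  44  42  39  41
  37  39  41  38  36  36]
```

Both fixed views put the shield axis within about 1 mm of the well axis. Lowering in stages, watching the force.

Call:
servo_tool(commands="-1 0.03 0.08 -1.5 0 0 0;-1 0.03 0.08 -3 0 0 0;-1 0.03 0.08 -4.5 0 0 0;-1 0.03 0.08 -4.5 0 0 0;-1 0.03 0.08 -4.5 0 0 0")

```text
clock: 10.83
tcp_pos: [0.5503, 0.089, 0.1975]
tcp_rot: [0.002, 0.005, 1.0, 0.001]
ft_force: [1.2, -0.2, -1.6]
gripper_width: 0.661
```

```bash
python3 st.py
```

```text
10.83 pos [0.5503 0.089  0.1975] corr [-0.08  0.19  0.  ] jaw 89.4 F [ 1.2 -0.2 -1.6] M [0.02 0.   0.03] w 0.661 j7 1.4
```

Call:
servo_tool(commands="-1 0.03 0.05 -0.7 0 0 0;-1 0.03 0.05 -1.3 0 0 0;-1 0.03 0.05 -1.8 0 0 0;-1 0.03 0.05 -2.1 0 0 0;-1 0.03 0.05 -2.3 0 0 0")

```text
clock: 11.25
tcp_pos: [0.5504, 0.0895, 0.174]
tcp_rot: [0.001, 0.005, 1.0, 0.001]
ft_force: [-0.7, -0.5, -1.9]
gripper_width: 0.658
```

```bash
python3 st.py
```

```text
11.25 pos [0.5504 0.0895 0.174 ] corr [-0.08  0.16  0.  ] jaw 89.4 F [-0.7 -0.5 -1.9] M [ 0.03  0.01 -0.03] w 0.658 j7 1.4
```

No contact yet, and the rim is over the tube. Easing onto the pins (expected at TCP z ≈ 0.173).

Call:
servo_tool(commands="-1 0 0 -0.1 0 0 0;-1 0 0 -0.2 0 0 0;-1 0 0 -0.3 0 0 0;-1 0 0 -0.4 0 0 0")

```text
clock: 11.58
tcp_pos: [0.5512, 0.0895, 0.1721]
tcp_rot: [0.002, 0.005, 1.0, 0.001]
ft_force: [-4.0, -1.2, 19.2]
gripper_width: 0.661
```

```bash
python3 st.py
```

```text
11.58 pos [0.5512 0.0895 0.1721] corr [-0.1   0.28  0.  ] jaw 89.4 F [-4.  -1.2 19.2] M [-0.17  1.1   0.01] w 0.661 j7 1.4
```

Contact is at z 0.172 with 19 N, so the rim is on the pins. I'll ease the push and sweep clockwise in 15° calls.

Call:
servo_tool(commands="-1 0 -0.01 -0.1 0 0 -3;-1 0 -0.03 -0.1 0 0 -6;-1 0 -0.04 -0.1 0 0 -9;-1 -0.01 -0.05 -0.1 0 0 -12;-1 -0.01 -0.06 -0.1 0 0 -15")

```text
clock: 12.0
tcp_pos: [0.5521, 0.0885, 0.1724]
tcp_rot: [0.004, 0.137, 0.991, 0.001]
ft_force: [-0.9, -1.5, 5.1]
gripper_width: 0.66
```

```bash
python3 st.py
```

```text
12.0 pos [0.5521 0.0885 0.1724] corr [-0.02  0.45  0.  ] jaw 74.2 F [-0.9 -1.5  5.1] M [-0.39  0.29  0.12] w 0.66 j7 1.2
```

Call:
servo_tool(commands="-1 -0.04 -0.01 -0.1 0 0.2 -3;-1 -0.08 -0.03 -0.1 0 0.2 -6;-1 -0.11 -0.04 -0.1 0 0.2 -9;-1 -0.12 -0.05 -0.1 0 0.2 -12;-1 -0.13 -0.06 -0.1 0 0.2 -15")

```text
clock: 12.42
tcp_pos: [0.5515, 0.0878, 0.1725]
tcp_rot: [0.003, 0.266, 0.964, 0.0]
ft_force: [-1.5, -1.5, 4.3]
gripper_width: 0.658
```

```bash
python3 st.py
```

```text
12.42 pos [0.5515 0.0878 0.1725] corr [0.06 0.34 0.  ] jaw 59.1 F [-1.5 -1.5  4.3] M [-0.19  0.28  0.08] w 0.658 j7 1.0
```

Call:
servo_tool(commands="-1 -0.04 -0.01 -0.12 0 0.1 -3;-1 -0.08 -0.02 -0.12 0 0.1 -6;-1 -0.1 -0.03 -0.12 0 0.1 -9;-1 -0.12 -0.04 -0.12 0 0.1 -12;-1 -0.12 -0.05 -0.12 0 0.1 -15")

```text
clock: 12.83
tcp_pos: [0.5508, 0.0869, 0.1725]
tcp_rot: [0.003, 0.391, 0.92, -0.0]
ft_force: [-1.2, -2.0, 4.7]
gripper_width: 0.657
```

```bash
python3 st.py
```

```text
12.83 pos [0.5508 0.0869 0.1725] corr [0.15 0.3  0.  ] jaw 44.0 F [-1.2 -2.   4.7] M [-0.24  0.41  0.13] w 0.657 j7 0.8
```

Call:
servo_tool(commands="-1 -0.04 -0.01 -0.14 0 0.1 -3;-1 -0.08 -0.02 -0.14 0 0.1 -6;-1 -0.1 -0.03 -0.14 0 0.1 -9;-1 -0.12 -0.04 -0.14 0 0.1 -12;-1 -0.12 -0.04 -0.14 0 0.1 -15")

```text
clock: 13.25
tcp_pos: [0.5502, 0.0859, 0.1724]
tcp_rot: [0.003, 0.509, 0.861, -0.001]
ft_force: [-2.1, -2.6, 7.4]
gripper_width: 0.658
```

```bash
python3 st.py
```

```text
13.25 pos [0.5502 0.0859 0.1724] corr [0.22 0.24 0.  ] jaw 28.8 F [-2.1 -2.6  7.4] M [-0.44  0.48  0.16] w 0.658 j7 0.6
```

Call:
servo_tool(commands="-1 -0.05 -0.02 -0.12 0.1 0.1 -3;-1 -0.1 -0.04 -0.12 0.1 0.1 -6;-1 -0.12 -0.05 -0.12 0.1 0.1 -9;-1 -0.14 -0.06 -0.12 0.1 0.1 -12;-1 -0.14 -0.06 -0.12 0.1 0.1 -15")

```text
clock: 13.67
tcp_pos: [0.5487, 0.0857, 0.1717]
tcp_rot: [0.001, 0.618, 0.786, -0.0]
ft_force: [-0.6, 1.3, -2.0]
gripper_width: 0.658
```

```bash
python3 st.py
```

```text
13.67 pos [0.5487 0.0857 0.1717] corr [0.12 0.1  0.  ] jaw 13.7 F [-0.6  1.3 -2. ] M [0.09 0.09 0.02] w 0.658 j7 0.4
```

Contact force has vanished and z dropped to 0.1717, so the keyways look to be over the pins. Pressing down gently.

Call:
servo_tool(commands="-1 0 0 -0.15 0 0 0;-1 0 0 -0.3 0 0 0;-1 0 0 -0.45 0 0 0;-1 0 0 -0.45 0 0 0")

```text
clock: 14.0
tcp_pos: [0.5489, 0.0867, 0.1669]
tcp_rot: [0.001, 0.617, 0.787, 0.0]
ft_force: [1.1, 3.0, -2.7]
gripper_width: 0.658
```

```bash
python3 st.py
```

```text
14.0 pos [0.5489 0.0867 0.1669] corr [0.05 0.13 0.  ] jaw 13.8 F [ 1.1  3.  -2.7] M [ 0.82 -0.22 -0.15] w 0.658 j7 0.41
```

Call:
servo_tool(commands="-1 0 0.05 -0.2 0 0 0;-1 0 0.05 -0.4 0 0 0;-1 0 0.05 -0.6 0 0 0;-1 0 0.05 -0.8 0 0 0;-1 0 0.05 -0.9 0 0 0;-1 0 0.05 -0.9 0 0 0")

```text
clock: 14.5
tcp_pos: [0.5488, 0.0876, 0.1584]
tcp_rot: [0.001, 0.617, 0.787, 0.001]
ft_force: [-2.3, 4.1, 7.9]
gripper_width: 0.657
```

```bash
python3 st.py
```

```text
14.5 pos [0.5488 0.0876 0.1584] corr [-0.01  0.12  0.  ] jaw 13.8 F [-2.3  4.1  7.9] M [ 0.58  0.52 -0.16] w 0.657 j7 0.42
```

Force is 8 N with 14.1 mm of travel from the pins (14.5 needed). Pressing to the stop with a modest margin.

Call:
servo_tool(commands="-1 0 0.03 -0.1 0 0 0;-1 0 0.03 -0.2 0 0 0;-1 0 0.03 -0.25 0 0 0;-1 0 0.03 -0.25 0 0 0;-1 0 0.03 -0.25 0 0 0")

```text
clock: 14.92
tcp_pos: [0.5489, 0.0876, 0.1582]
tcp_rot: [0.001, 0.617, 0.787, 0.001]
ft_force: [-6.2, 1.9, 22.7]
gripper_width: 0.655
```

```bash
python3 st.py
```

```text
14.92 pos [0.5489 0.0876 0.1582] corr [-0.09  0.16  0.  ] jaw 13.8 F [-6.2  1.9 22.7] M [ 0.27  1.64 -0.16] w 0.655 j7 0.42
```

```bash
python3 - <<'E'
from h import *
for n in('scene','side'):
    im=save(n,n+'11.png')
a=cv2.imread('pics/scene11.png')[140:260,310:440];b=cv2.imread('pics/side11.png')[150:270,225:355]
cv2.imwrite('pics/ab11.png',cv2.resize(np.hstack([a,b]),None,fx=3,fy=3,interpolation=cv2.INTER_CUBIC))
E
python3 st.py
```

```text
15.02 pos [0.5489 0.0876 0.1582] corr [-0.09  0.16  0.  ] jaw 13.8 F [-5.5  1.1 22.4] M [ 0.29  1.69 -0.1 ] w 0.663 j7 0.42
```

View pics/ab11.png

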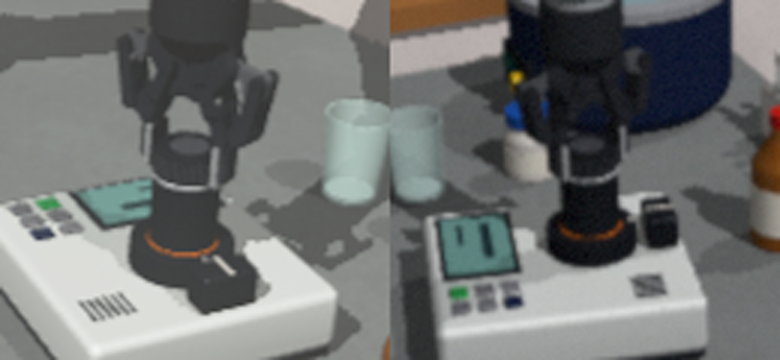

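View pics/scene11.png

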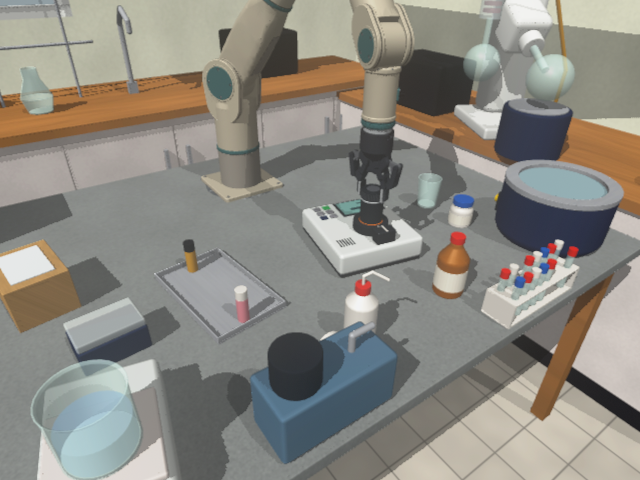

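Both views show the shield upright, with its rim down on the orange ring and only a thin orange edge left round it. The bystanders are where they were. Handing in.

```bash
python3 -c "
from h import *
print(ctrl.job_done())"
```

```text
the job is handed in; nothing more can be done
None
```

The job is handed in at about 15 s of the 61 s allowed, with the shield still gripped and pushed home.

- **Vial:** I turned it 35° clockwise, then about 4° more, because my first reading of the stripe was about 4° off. In the last look before the shield covered it, the stripe was at -13.5° and the index at -12°, about 1.5° apart. That look shows the stripe in line with the index, but I could not check it again afterwards.
- **Shield:** It rested on the pins at TCP z 0.1725 m. After about 75° of clockwise sweep, the contact force vanished and it dropped.
- **Fully home:** It moved 14.3 mm down from the pins, against a nominal 14.5 mm. At the end, 15 N more push moved it only 0.2 mm, which suggests a hard stop. The wrist force held at about 22 N, more than the ring's 10 N.
- **Pictures:** The final scene and side views show the rim on the orange ring, and in the scene view the other items stand where they did.
- **Disagreements:** The fixed cameras and the wrist camera differed by 2–4 mm in absolute position. They agreed on the distance from shield to well, which is what I used. A sideways force of about 6 N and a tilt of about 0.2° remained at the end.

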